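# Show the shopkeeper which jar goes where

## Task

At the preserves counter, call the shopkeeper by pressing the white call button fully down and letting it come back up. Then show which jar you want by holding the fingertips just above the lid of the small red beetroot jar with the gold lid (within 5 cm) for two seconds, and after that show where it should go by holding the fingertips just above the middle of the empty compartment of the gift crate (above its rim, by no more than 10 cm) for two seconds, and finish still pointing there. Do not touch or move any jar, do not touch the crate, and do not dip down over the lid of any other jar on the way.

Things in the scene. Friction and masses are not known exactly. Their poses are not given: they have to be found in the camera images.
- call (a joint): the call button's travel: 0 m when up, 0.006 m when fully down (it is sprung, needs about 5 N to go fully down and comes back by itself)
- call_top (a point): centre of the top of the white push button, a disc 40 mm across on a dark housing fixed to the counter; it faces straight up
- beet_small_lid (a point): the jar to point at: small dark red beetroot jar standing on the counter, 90 mm tall, 68 mm across, with a paper label band and a flat gold-coloured screw lid 62 mm across; this point is the centre of the lid's top face, 90 mm above the jar's foot
- beet_large_lid (a point): bystander: large dark red beetroot jar on the counter, 135 mm tall, 82 mm across, with a paper label band and a gold-coloured lid 76 mm across; this point is the centre of the lid's top face, 135 mm above its foot
- pickle_lid (a point): bystander: small green pickle jar on the counter, 90 mm tall, 68 mm across, with a paper label band and a flat silver-coloured screw lid 62 mm across; this point is the centre of the lid's top face, 90 mm above the jar's foot
- corn_lid (a point): bystander: small yellow jar standing in a compartment of the crate, 90 mm tall, 68 mm across, with a paper label band and a flat silver-coloured screw lid 62 mm across; this point is the centre of the lid's top face, 90 mm above the jar's foot
- honey_lid (a point): bystander: small amber-brown jar standing in another compartment of the crate, 90 mm tall, 68 mm across, with a paper label band and a flat black screw lid 62 mm across; this point is the centre of the lid's top face, 90 mm above the jar's foot
- empty_place (a point): the empty one of the crate's three compartments: centre of the top of a green disc (64 mm across, 2 mm thick) that lies on its floor; 8 mm above the counter and 37 mm below the crate's rim; the neighbouring compartments' centres are 95 mm apart and the jars in them stand about 51 mm higher than the rim
- crate: open pale wooden gift crate fixed on the counter, 96 mm (its x) by 290 mm (its y) by 45 mm high, walls and floor 6 mm thick, three compartments in a row along its y; origin at the centre of its underside, z up
Mind the look-alikes: they are no part of the job. Leave any blue, pink or purple look-alike of the part that bears beet_small_lid alone.

How it is judged:
On the way, in this order (a step that is already met when the one before it is completed fails the run):
1. the call button is pressed fully down (value of joint call above 0.0048 m), for 0.02 s.
2. with the button up again, the fingertips dwell just above the lid of the small red jar (horizontal distance between the grasp point and beet_small_lid below 0.03 m and z of the grasp point in the frame of beet_small_lid between 0.015 and 0.09 m and value of joint call below 0.0015 m), for 1.6 s.
3. then the fingertips dwell just above the empty compartment (horizontal distance between the grasp point and empty_place below 0.03 m and z of the grasp point in the frame of empty_place between 0.05 and 0.175 m and value of joint call below 0.0015 m), for 1.6 s.
At the end, for the whole second after the job is handed in: The gripper still points at the empty compartment: grasp point within 30 mm of its centre line and 50 to 175 mm above the green disc (the fingertips stand about 19 mm lower); the button is up, and all five jars are within 6 mm of where they began (all of step 3 and distance of each of beet_small_lid, beet_large_lid, pickle_lid, corn_lid, honey_lid from where it was at the start of the episode below 0.006 m); the robot touches nothing.
It fails at once if a jar is touched (contact force between any of the fingers, the arm and beet_small above 0.3 N or contact force between any of the fingers, the arm and beet_large above 0.3 N or contact force between any of the fingers, the arm and pickle above 0.3 N or contact force between any of the fingers, the arm and corn above 0.3 N or contact force between any of the fingers, the arm and honey above 0.3 N).
It fails at once if the crate is touched (contact force between any of the fingers, the arm and crate above 0.3 N).
It fails at once if a jar is moved or lifted by more than 6 mm (distance of any of beet_small_lid, beet_large_lid, pickle_lid, corn_lid, honey_lid from where it was at the start of the episode above 0.006 m).
It fails at once if the fingertips dip down over the lid of another jar (grasp point within 30 mm of its centre and less than 60 mm above it) ((horizontal distance between the grasp point and beet_large_lid below 0.03 m and z of the grasp point in the frame of beet_large_lid below 0.06 m) or (horizontal distance between the grasp point and pickle_lid below 0.03 m and z of the grasp point in the frame of pickle_lid below 0.06 m) or (horizontal distance between the grasp point and corn_lid below 0.03 m and z of the grasp point in the frame of corn_lid below 0.06 m) or (horizontal distance between the grasp point and honey_lid below 0.03 m and z of the grasp point in the frame of honey_lid below 0.06 m)).
It also fails if it takes over 59 s, if anything falls off the work surface, if the arm or the gripper's body presses on something with over 40 N, if the wrist force passes 120 N, or if a joint passes its speed limit or range.

## Robot

A 6-joint arm with a two-finger parallel gripper is mounted at the origin on the work surface. World frame = base frame: x ahead of the robot, y to its left, z up, the work surface at z = 0. Lengths are in m, angles in rad, forces in N, time in s.
With the tool pointing down it reaches from about 0.425 to 0.95 m from the base axis. Payload 3.5 kg.
Tool frame: the origin (TCP) lies at the very end of the fingers, on their centre line; the grasp point (between the pads) lies pinch_z behind it (pinch_z is the distance from the TCP to the grasp point, in m); z points along the fingers, y is the line along which they close (so a half turn about z gives the same grasp; the last joint's range is limited). The gripper opens to 85 mm and grips with 20 to 120 N. Pads are 22 mm wide; open, the fingers measure 114 mm over their backs; the gripper's body (76 mm by 85 mm) begins 54 mm behind the grasp point. The pads swing forward as they close: fully open they stand 13 mm farther back than shut.
Start: joints at [-1.414, 0.286, 1.577, -0, 1.279, -0.15], TCP at [0.204, -0.643, 0.231] pointing down, gripper open.
Joint ranges: [-2.77, 2.77], [-0.9, 2.22], [0.21, 2.48], [-1.53, 4.67], [0.24, 2.81], [-2.84, 2.84]. Speed limits (rad/s): [2.79, 2.79, 3.14, 3.14, 3.14, 3.14].

## Interface

Orientations are given as a 3x3 rotation matrix whose columns are the frame's x, y, z axes.
In Python, from plant import * gives the robot as it stands. Calls block until the motion is done:
- movep(position, orientation): joint-space move of the TCP to a pose.
- servo_line(position, rate=0.15, ori=None, guard=None): straight line of the TCP; ori=None keeps the orientation; rate is the mean speed in m/s. With guard (N) it stops when the force on the tool has changed by that much, and returns True; else False.
- set_joints(angles): joint-space move.
- command_gripper(opening, squeeze=None): finger opening in m; squeeze is the grip in N (None keeps the last); returns when the fingers have stopped.
- dwell(seconds).
- solve_ik(position, orientation): joint angles nearest the present ones, or None.
- observe(): the state.
- read_camera(name): name is "scene" or "top" or "wrist"; returns the picture (480x640x3 uint8, blue, green, red); there is no depth.
- camera_params(name): a dict with "fx", "fy", "cx", "cy" (pixels), "extrinsics" (4x4, takes a point from camera to world coordinates). Camera axes: x right, y down, z forward; pixel columns grow to the right and rows downward; lengths in m; the calibration is good to about 2 mm. A picture is of the moment at which its call begins: read the wrist's pose just before it. camera_params takes no time and is no camera call; for the wrist camera it gives the pose at the moment of the call.
A pose or a line that the arm cannot do raises PlanningError and nothing moves.
- finish_job(): hands the job in; it is judged then, once.
The state is a dict: "time": time; "joint_positions": joint angles; "dq": joint speeds; "joint_efforts": joint torques, N m; "position": TCP position; "tcp_rot": TCP orientation; "wrist_force": force on the tool from outside, world axes, zero at the start; "torque": the same for the moment, N m; "opening": finger opening in m; "grip_force": force on a finger pad.
Only numpy, scipy, OpenCV 4.12 (cv2) and the standard library are available. Lean on these libraries where they do the work, as an engineer would, in place of code of your own. Each camera call takes 0.05 s, during which the arm holds its last target. There are 200 camera calls.

## Working session

There is one attempt and no reset: what is moved stays moved. The work goes in short steps, each a Python script; the robot and the scene stay as the last script left them, time stands still between calls to the robot, and variables do not carry over. Pictures are saved under pics/ and viewed, at most 10 in all, crops included, and the job is handed in when it is done.

```bash
mkdir -p pics; python3 - <<'E'
from plant import *
import cv2,numpy as np
for n in("scene","top"):
    im=read_camera(n);cv2.imwrite(f"pics/{n}0.png",im);p=camera_params(n);print(n,p["fx"],p["cx"],p["cy"],np.round(p["extrinsics"],3).tolist())
o=observe();print(o["time"],o["position"],o["opening"]);
try: print(pinch_z)
except Exception as e: print(e)
E
ls
```

```text
scene 565.2330520747674 322.242445029341 243.38126692943212 [[0.67, 0.506, -0.543, 1.142], [0.742, -0.449, 0.498, -0.58], [0.009, -0.737, -0.676, 0.913], [0.0, 0.0, 0.0, 1.0]]
top 528.4722155764903 310.50330719189236 240.39574674560896 [[0.029, -0.999, 0.043, 0.446], [-0.999, -0.028, 0.024, 0.004], [-0.022, -0.043, -0.999, 1.055], [0.0, 0.0, 0.0, 1.0]]
0.1 [ 0.20379129 -0.64287509  0.23004983] 0.0855796261868428
0.0187
pics
```

View pics/scene0.png

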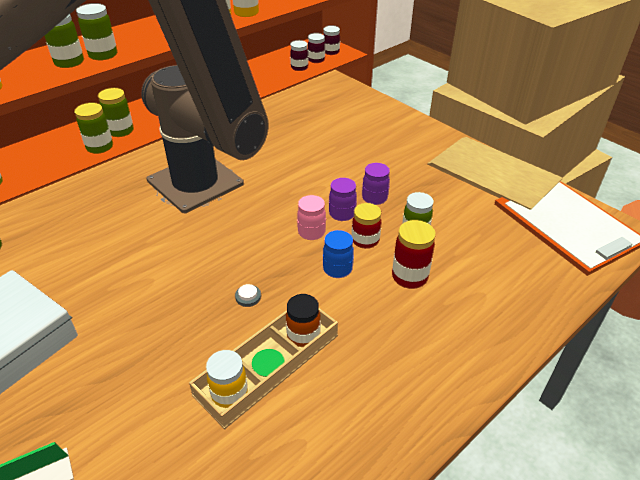

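View pics/top0.png

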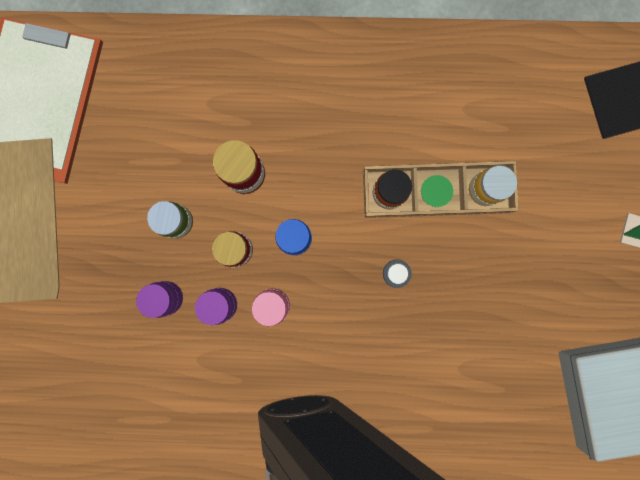

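Scene view: the call button is at (248,292) and the crate has yellow, green-disc (268,362) and black-lid jars. Gold-lid candidates are scene (367,213)/top (230,249), the small red jar, and scene (417,235)/top (235,162), clearly larger, so beet_large. The small one fits. The pink, blue and purple jars are decoys. Next I measure by two-view triangulation and make a confirming crop.

```bash
cat > m.py <<'E'
import cv2,numpy as np
from plant import *
def ray(n,uv,p=None):
    p=p or camera_params(n);E=np.array(p["extrinsics"])
    d=E[:3,:3]@[(uv[0]-p["cx"])/p["fx"],(uv[1]-p["cy"])/p["fy"],1]
    return E[:3,3],d/np.linalg.norm(d)
def tri(rays):
    A=sum(np.eye(3)-np.outer(d,d) for o,d in rays);b=sum((np.eye(3)-np.outer(d,d))@o for o,d in rays)
    x=np.linalg.solve(A,b);return x,[np.linalg.norm(np.cross(x-o,d)) for o,d in rays]
def onz(r,z): return r[0]+r[1]*(z-r[0][2])/r[1][2]
def blob(im,seed,tol=25):
    m=np.zeros((im.shape[0]+2,im.shape[1]+2),np.uint8)
    cv2.floodFill(im.copy(),m,seed,0,(tol,)*3,(tol,)*3,cv2.FLOODFILL_MASK_ONLY|cv2.FLOODFILL_FIXED_RANGE|(255<<8))
    c=max(cv2.findContours(m[1:-1,1:-1],cv2.RETR_EXTERNAL,cv2.CHAIN_APPROX_NONE)[0],key=cv2.contourArea)
    return cv2.fitEllipse(cv2.convexHull(c)),cv2.convexHull(c)
E
python3 - <<'E'
from m import *
S=cv2.imread("pics/scene0.png");T=cv2.imread("pics/top0.png")
D=dict(button=((248,290),(398,274)),small=((367,212),(230,249)),large=((417,233),(235,162)),pickle=((420,202),(165,218)),corn=((225,364),(500,182)),honey=((303,306),(394,187)),disc=((268,362),(437,191)),blue=((338,239),(293,236)))
for k,(s,t) in D.items():
    (a,ha),(b,hb)=blob(S,s),blob(T,t)
    x,e=tri([ray("scene",a[0]),ray("top",b[0])])
    print(k,np.round(x,4),np.round(e,4),np.round(a[0],1),np.round(a[1],1),np.round(b[0],1),np.round(b[1],1), "diam top mm",round(np.mean(b[1])*(1.055-x[2])/528*1e3,1))
    cv2.polylines(S,[ha],1,(255,0,255),1);cv2.polylines(T,[hb],1,(255,0,255),1)
c=np.hstack([cv2.resize(S[150:300,300:450],None,fx=2.6,fy=2.6),cv2.resize(T[130:280,150:300],None,fx=2.6,fy=2.6)])
cv2.imwrite("pics/crop1.png",c)
E
```

```text
button [ 0.4306 -0.1429  0.0215] [0.0001 0.0001] [247.2 290.6] [13.  17.8] [397.7 273.4] [18.1 18.9] diam top mm 36.2
small [0.4684 0.1773 0.0907] [0. 0.] [367.2 210.9] [16.5 26.1] [228.1 248.2] [32.7 32.8] diam top mm 59.8
large [0.6213 0.1652 0.1352] [0. 0.] [416.7 231.6] [22.9 36. ] [233.6 160.8] [42.  42.3] diam top mm 73.4
pickle [0.5216 0.2992 0.0907] [0.0001 0.0001] [419.7 199.8] [15.5 25.6] [163.3 217.5] [31.7 32.3] diam top mm 58.4
corn [ 0.602  -0.3125  0.0952] [0.0001 0.0001] [223.8 364.2] [28.4 35.6] [499.5 182.2] [32.6 33.4] diam top mm 60.0
honey [ 0.5905 -0.1239  0.0886] [0.0002 0.0002] [302.1 307.9] [29.1 31.3] [394.3 186.3] [33.7 34.3] diam top mm 62.2
disc [ 0.5958 -0.2184  0.0087] [0.0007 0.0007] [267.  361.7] [24.2 31.6] [436.6 190.5] [30.9 31.4] diam top mm 61.7
blue [0.4948 0.0613 0.0896] [0.0001 0.0001] [338.3 239.5] [17.9 27.6] [291.9 235.7] [32.2 32.6] diam top mm 59.3
```

View pics/crop1.png

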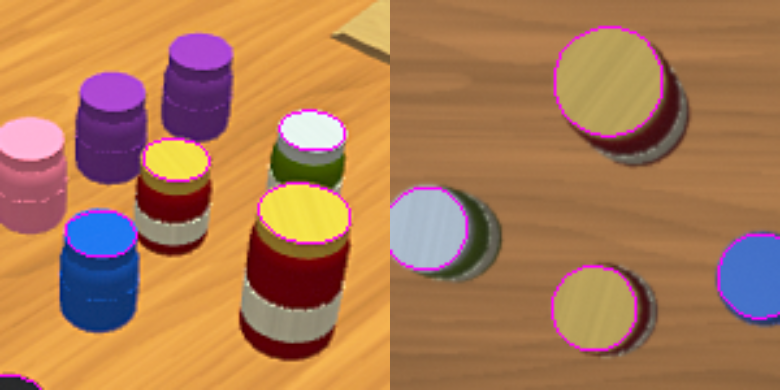

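The crop confirms it: the small red jar with gold lid is outlined, its look-alikes are plain coloured, and its lid measures z=0.091 and about 60 mm across. All heights match the text. Next I go above the button with the fingers shut and take one close look.

```bash
python3 - <<'E'
from m import *
o=observe();p=np.array(o["position"]);R=np.array(o["tcp_rot"]);print(R.round(3).tolist())
command_gripper(0.0)
servo_line([p[0],p[1],0.3])
Z=np.array([0,0,-1.]);Rd=np.array([[0,1,0],[1,0,0],[0,0,-1.]])
for s in(1,-1):
    for P in([.4306,-.1429,.16],[.4684,.1773,.126],[.5958,-.2184,.12]):
        M=Rd*np.array([s,s,1]);print(s,None if solve_ik(P,M) is None else np.round(solve_ik(P,M),2))
M=R
print("R",[None if solve_ik(P,R) is None else np.round(solve_ik(P,R),2) for P in([.4306,-.1429,.16],[.4684,.1773,.126],[.5958,-.2184,.12])])
movep([.4306,-.1429,.25],R)
dwell(.3)
cp=camera_params("wrist");im=read_camera("wrist");cv2.imwrite("pics/w1.png",im)
E_=np.linalg.inv(np.array(cp["extrinsics"]))
for n,X in dict(button=[.4306,-.1429,.0215]).items():
    q=E_@np.r_[X,1];print(n,cp["fx"]*q[0]/q[2]+cp["cx"],cp["fy"]*q[1]/q[2]+cp["cy"])
o=observe();print(o["time"],o["position"],o["opening"],o["wrist_force"])
E
```

```text
[[0.953, 0.302, -0.0], [0.302, -0.953, 0.002], [0.0, -0.002, -1.0]]
1 [-0.54 -0.14  2.17 -0.    1.12 -0.54]
1 [ 0.16  0.02  2.09 -0.    1.04  0.16]
1 [-0.51  0.31  1.76 -0.    1.07 -0.51]
-1 [-0.54 -0.14  2.17 -0.    1.12  2.6 ]
-1 None
-1 [-0.51  0.31  1.76 -0.    1.07  2.63]
R [array([-0.55, -0.14,  2.17,  0.  ,  1.12,  0.72]), array([0.16, 0.02, 2.09, 0.  , 1.04, 1.42]), array([-0.51,  0.31,  1.76,  0.  ,  1.07,  0.75])]
button 319.07622197835957 204.27354366283168
3.8167 [ 0.43060068 -0.14321599  0.24999893] 0.00017237999282932026 [-0.19938852 -0.26607881  0.04899327]
```

View pics/w1.png

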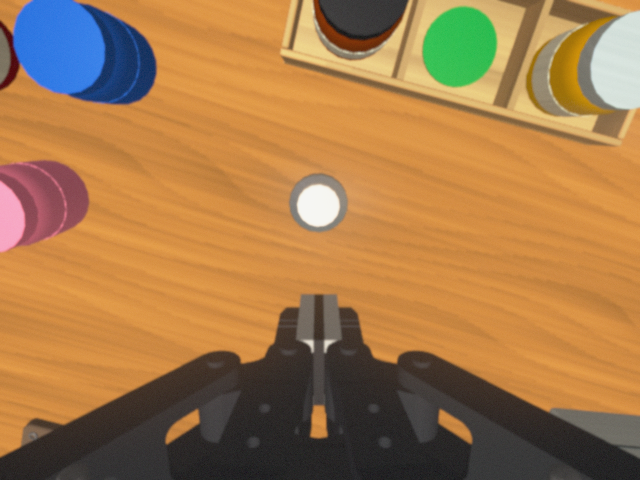

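The wrist view shows the button at (318,205) against a predicted (319,204), which agrees to about 1 mm, and the fingers are shut. I press now.

```bash
python3 - <<'E'
from m import *
B=[.4306,-.1429]
servo_line(B+[.04]);dwell(.2);f0=observe()["wrist_force"][2]
hit=servo_line(B+[.008],rate=.015,guard=15)
o=observe();print("hit",hit,o["position"],o["wrist_force"][2]-f0);dwell(.15)
o=observe();print(o["position"],o["wrist_force"][2]-f0)
servo_line(B+[.25],rate=.12)
o=observe();print(o["time"],o["wrist_force"])
E
```

```text
hit True [ 0.43062346 -0.14292447  0.01602887] 6.006023855459316
[ 0.43063085 -0.14292394  0.0160396 ] 6.194129759045371
9.325 [-0.19079948 -0.23832051  0.61313366]
```

The guard tripped at 15 N with 6 N held at z=0.016, which is about 5.5 mm down and so probably bottomed. A second, firmer press costs nothing and makes it certain.

```bash
python3 - <<'E'
from m import *
B=[.4306,-.1429]
servo_line(B+[.03]);dwell(.2);f0=observe()["wrist_force"][2]
for z in(.019,.0175,.016,.015,.014):
    hit=servo_line(B+[z],rate=.02,guard=22);dwell(.15);o=observe();df=o["wrist_force"][2]-f0
    print(z,hit,o["position"][2].round(4),round(df,2))
    if hit or df>14:break
servo_line(B+[.25],rate=.15);dwell(.2)
cp=camera_params("wrist");im=read_camera("wrist");cv2.imwrite("pics/w2.png",im)
o=observe();R=np.array(o["tcp_rot"]);print(o["time"],o["wrist_force"])
S=[.4684,.1773]
movep(S+[.26],R);dwell(.2)
cp=camera_params("wrist");im=read_camera("wrist");cv2.imwrite("pics/w3.png",im)
q=np.linalg.inv(np.array(cp["extrinsics"]))@np.r_[S,.0907,1];uv=(cp["fx"]*q[0]/q[2]+cp["cx"],cp["fy"]*q[1]/q[2]+cp["cy"])
e,_=blob(im,tuple(int(v) for v in uv));print("pred",uv,"seen",e,"onz",onz(ray("wrist",e[0],cp),.0907))
E
```

```text
0.019 False 0.0192 2.77
0.0175 False 0.0176 4.22
0.016 False 0.016 4.84
0.015 False 0.0159 11.8
0.014 False 0.0158 18.5
15.5667 [ 0.72022772 -0.81707469 -0.51745165]
pred (np.float64(318.511830417796), np.float64(217.85701947086272)) seen ((317.2910461425781, 218.02017211914062), (75.67634582519531, 77.24549865722656), 94.07328033447266) onz [0.46798939 0.17816916 0.0907    ]
```

View pics/w3.png

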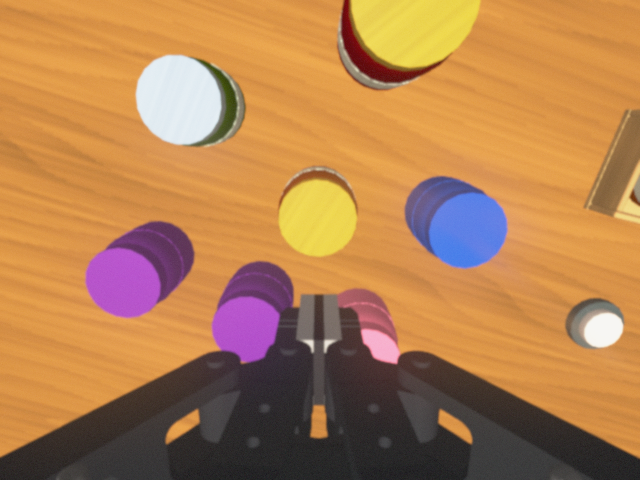

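The force rise at z=0.0158 shows the button bottomed, and the view shows it up again at (600,328). The target lid is at (317,218), within 1 mm of the prediction. I now point at the jar, then at the crate.

```bash
python3 - <<'E'
from m import *
S=[.4682,.1778];C=[.5958,-.2184];R=np.array(observe()["tcp_rot"])
servo_line(S+[.122]);dwell(2.4);print(observe()["position"])
servo_line(S+[.27]);movep(C+[.27],R);dwell(.2)
cp=camera_params("wrist");im=read_camera("wrist");cv2.imwrite("pics/w4.png",im)
q=np.linalg.inv(np.array(cp["extrinsics"]))@np.r_[C,.0087,1];uv=(cp["fx"]*q[0]/q[2]+cp["cx"],cp["fy"]*q[1]/q[2]+cp["cy"])
e,_=blob(im,tuple(int(v) for v in uv));x=onz(ray("wrist",e[0],cp),.008);print("pred",uv,"seen",e,x)
if np.linalg.norm(x[:2]-C)<.006:
    servo_line(C+[.12]);dwell(2.4)
o=observe();print(o["time"],o["position"],o["wrist_force"],o["dq"])
cv2.imwrite("pics/s5.png",read_camera("scene"))
E
```

```text
[0.46818021 0.17779896 0.12198053]
pred (np.float64(321.2018617929551), np.float64(198.34615870739694)) seen ((320.09600830078125, 198.08175659179688), (61.163997650146484, 61.30638122558594), 43.15496063232422) [ 0.59560443 -0.21730378  0.008     ]
26.975 [ 0.59580506 -0.21839386  0.12000282] [-0.04792244  0.51625986 -0.4709589 ] [ 0.00151247  0.00020441  0.00067346 -0.00042484 -0.00015779 -0.00102165]
```

View pics/s5.png

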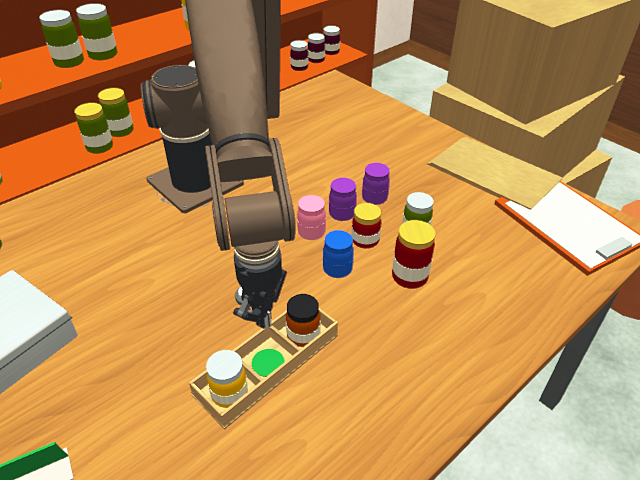

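The fingertips at (268,322) hang above the empty compartment, all jars are where they were, and nothing is touched. I hand in.

```bash
python3 -c "
from plant import *
print(finish_job())"
```

```text
the job is handed in; nothing more can be done
None
```

The job is handed in, with no verdict returned: I pressed the button fully and saw it come back up, pointed at the small red jar for 2.4 s, and finished pointing at the empty compartment with no sign of a jar or the crate being touched.

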